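# Register a culture dish on the light stage and index its filter knob to the third click

## Task

Slide the culture dish across the deck of the grey light stage, keeping it flat on the deck, until its rim rests against both dark stop bars. Then turn the stage's black indexing knob clockwise from the white home dot, counting three clicks, so that its pointer rests at the third click (green dot), never going on past it to the fourth. The job finishes while the gripper is still holding the knob there: do not let go, with the dish still against both stops and the spare dish on the bench left where it is.

Things in the scene. Friction and masses are not known exactly. Their poses are not given: they have to be found in the camera images.
- stage: grey light stage on a dark housing, fixed to the bench: 130 (its x) x 250 (its y) mm, flat grey deck 32 mm above the bench. Origin: centre of its underside; its x points roughly away from the robot, its y to the left; its yaw varies by about 17 degrees either way. The knob stands at x = 0, y = -83 mm on a flat black dial disc (80 mm diameter); the dish and stops are on the +y half
- back_stop (a point): foot of the back stop bar's working face where the registered dish touches it, on the deck; stage frame x = 47, y = 72 mm, axes as the stage's. Dark fixed bar along y, 10 mm thick, 12 mm high, from 47 mm on the -y side of this point to 23 mm on its +y side, behind (+x of) its face. Push the dish along the stage's +x against it
- side_stop (a point): foot of the side stop bar's working face where the registered dish touches it, on the deck; stage frame x = 17, y = 102 mm, axes as the stage's. Dark fixed bar along x, 10 mm thick, 12 mm high, from 47 mm on the -x side of this point to 23 mm on its +x side, on the +y side of its face. Push the dish along the stage's +y against it
- nest (a point): point on the deck at which the centre of the dish lies when its rim touches both stop bars (over the middle of the white round window in the deck), stage frame x = 17, y = 72, z = 32 mm
- dish: covered culture dish with pink content, 60 mm across, 15 mm high, about 40 g, loose, standing flat on the deck 12 to 35 mm short of the registered place in each of the stage's -x and -y directions. Origin: centre of its underside
- knob (a joint): angle of the indexing knob, rad: 0 at home (pointer at the white dot), growing clockwise from above. It rests in a detent every 0.349 (20 degrees): 1st click (red dot) 0.349, 2nd (yellow) 0.698, 3rd (green) 1.047, 4th (blue) 1.396; stays where it rests. About 0.18 N m takes it over each detent, then it snaps on to the next rest. End stops -0.4 and 1.75. Starts within 0.03 of 0
- knob_grip (a point): point on the knob's upright axis at grip height, 74 mm above the bench. Grip: black upright bar 44 mm long, 16 mm thick, 52 to 88 mm above the bench, over a grey skirt 52 mm across, top at 44 mm. The point's x runs along the bar to the pointer end (white line) and turns with the knob: at home 30 degrees left of the stage's x, at the 3rd click 30 degrees right of it
- spare_dish: bystander, loose: spare culture dish with pale content on the bench, left of the stage, 60 mm across, 15 mm. Origin: centre of its underside. Leave alone
Mind the look-alikes: they are no part of the job. Leave any blue or brown look-alike of the dish alone.

How it is judged:
By the outcome, as a careful person would: the job done as asked, in the order asked, and still so for the second after the job is handed in, while the arm keeps its last pose, push and grip.
It also fails if it takes over 53 s, if anything falls off the work surface, if the arm or the gripper's body presses on something with over 40 N, if the wrist force passes 120 N, or if a joint passes its speed limit or range.

## Robot

A 6-joint arm with a two-finger parallel gripper is mounted at the origin on the work surface; the furniture and walls round the work are solid. World frame = base frame: x ahead of the robot, y to its left, z up, the work surface at z = 0. Lengths are in mm, angles in degrees, forces in N, time in s.
With the tool pointing down it reaches from about 350 to 850 mm from the base axis. Payload 8.1 kg.
Tool frame: the origin (TCP) lies midway between the tips of the shut fingers; the grasp point (between the pads) lies grip_depth behind it (grip_depth is the distance from the TCP to the grasp point, in mm); z points along the fingers, y is the line along which they close (so a half turn about z gives the same grasp; the last joint's range is limited). The gripper opens to 85 mm and grips with 20 to 120 N. Pads are 22 mm wide; open, the fingers measure 114 mm over their backs; the gripper's body (76 mm by 85 mm) begins 54 mm behind the grasp point. The pads swing forward as they close: fully open they stand 13 mm farther back than shut.
Start: joints at [-70.554, 7.471, 85.268, -0, 87.261, -4.893], TCP at [247.303, -546.669, 231.292] pointing down, gripper open.
Joint ranges: [-169.43, 169.43], [-51.17, 129.36], [1.28, 143.12], [-76.62, 256.62], [0, 156.53], [-152.29, 152.29]. Speed limits (degrees/s): [136.94, 136.94, 159.86, 180, 180, 180].

## Interface

Orientations are given as [roll, pitch, yaw] about the fixed x, y, z axes, in that order (R = Rz(yaw) Ry(pitch) Rx(roll)).
In Python, from bench import sense, snapshot, hand_in, grip_depth gives the robot as it stands. The module is installed in compiled form; this text tells all that it offers.
- The arm moves only by the tool apply_moves, never from a script. Its argument "series" is text: rows parted by semicolons, each of 5 numbers parted by spaces: the shift along the tool's x, y, z each as a share of 0.3 m, from -1 to 1, then the turn about the tool's z as a share of 2 rad, from -1 to 1, then the gripper's target within -1 to 1 (shut at 1, half-way at 0, fully open at -1). In form: tx ty tz twist gripper; .... A call has 1 to 5 rows; each row shifts and turns the commanded pose from where the row before left it, along the tool's axes as they then stand; what a row does not reach is not made up. A row lasts 1/12 s, in which the tool goes at most 41.7 mm and 7.16 degrees, less where a joint would pass 70% of its speed; a pose out of reach is approached as far as the arm can. A call with a number of a shift or a turn outside -1 to 1 is refused whole. A call with a gripper value outside its range is refused whole. The fingers move at their own pace and stop on an object; "squeeze" is the grip in N (left out, the last holds). Time passes only in rows, so rows that do not move let the fingers close. It gives the time, the measured TCP pose, the force, the opening and the grip force at its end, in the units of the state.
- sense(): the state, without advancing time (a new reading comes with each control period).
- snapshot(name): name is "scene" or "top"; returns a dict with "frame" (400x640x3 uint8, blue, green, red), "depth" (400x640 float32, mm along the optical axis (not along the pixel's ray), 0 where there is no reading), "intrinsics" (3x3 intrinsics, pixels), "extrinsics" (4x4, takes a point from camera to world coordinates). Camera axes: x right, y down, z forward; pixel columns grow to the right and rows downward; lengths in mm; the calibration is good to about 2 mm. A picture is of the moment at which its call begins.
- hand_in(): hands the job in; it is judged then, once.
The state is a dict: "time": time; "joint_pos": joint angles; "qd": joint speeds; "joint_efforts": joint torques, N m; "tool_pos": TCP position; "tcp_rot": TCP orientation; "ft_force": force on the tool from outside, world axes, zero at the start; "wrist_torque": the same for the moment, N m; "finger_gap": finger opening in mm; "grip_force": force on a finger pad.
Only numpy, scipy, OpenCV 4.12 (cv2) and the standard library are available. Lean on these libraries where they do the work, as an engineer would, in place of code of your own. Each camera call takes 0.05 s, during which the arm holds its last target. There are 200 camera calls.

## Working session

There is one attempt and no reset: what is moved stays moved. The work goes in short steps, Python scripts to look and compute and a tool call to move; the robot and the scene stay as the last step left them, time stands still between calls to the robot, and variables do not carry over. Pictures are saved under pics/ and viewed, at most 10 in all, crops included, and the job is handed in when it is done.

Besides the shell and the picture viewer there is one more tool, called as name(argument=value, ...) on one line, values as JSON. apply_moves: Moves the arm, as the interface text tells. Its arguments: {"type":"object","properties":{"series":{"type":"string"},"squeeze":{"type":"number"}},"required":["series"]}

```bash
mkdir -p pics; python3 - <<'E'
from bench import *
import cv2
s=sense();print({k:s[k] for k in('time','tool_pos','tcp_rot','finger_gap','ft_force')},grip_depth)
for n in('scene','top'):
    d=snapshot(n);cv2.imwrite(f'pics/{n}1.png',d['frame']);print(n,d['intrinsics'],d['extrinsics'])
E
```

```text
{'time': 0.0, 'tool_pos': array([ 247.14464855, -546.12702196,  230.22045323]), 'tcp_rot': array([-1.79892132e+02, -1.05263138e-02,  2.43406596e+01]), 'finger_gap': 85.3908489495942, 'ft_force': array([ 0.41370243, -0.5523126 , -0.45129477])} 18.700000000000003
scene [[486.67586491   0.         314.3378702 ]
 [  0.         486.67586491 198.30652859]
 [  0.           0.           1.        ]] [[ 2.40314086e-01  5.57433663e-01 -7.94680345e-01  1.32702646e+03]
 [ 9.70473508e-01 -1.55466963e-01  1.84421241e-01 -2.58724942e+02]
 [-2.07439320e-02 -8.15535244e-01 -5.78335504e-01  6.89054211e+02]
 [ 0.00000000e+00  0.00000000e+00  0.00000000e+00  1.00000000e+00]]
top [[424.84943065   0.         325.57080468]
 [  0.         424.84943065 187.96061573]
 [  0.           0.           1.        ]] [[-9.07894771e-03 -9.89421031e-01  1.44788111e-01  3.67319215e+02]
 [-9.99859765e-01  6.94474814e-03 -1.52387834e-02 -4.73184376e+01]
 [ 1.40720558e-02 -1.44906159e-01 -9.89345330e-01  9.52104164e+02]
 [ 0.00000000e+00  0.00000000e+00  0.00000000e+00  1.00000000e+00]]
```

View pics/top1.png

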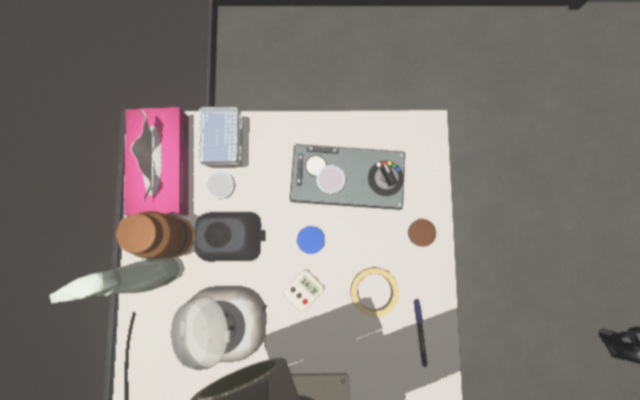

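View pics/scene1.png

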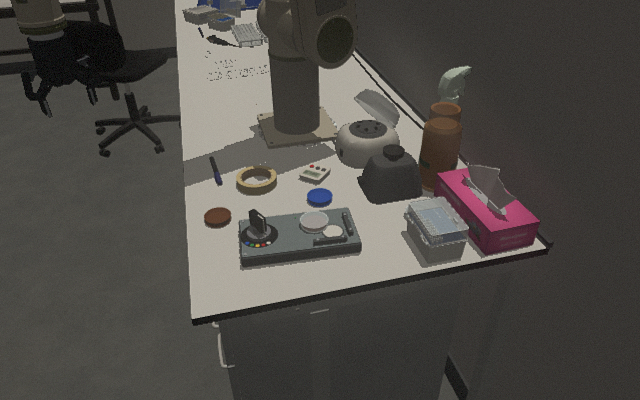

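The top view shows the stage with corners near (294,145), (405,152), (403,209) and (291,201), its knob at (386,177) and the window at (316,166). Dish candidates are the pinkish one on the deck (330,180), the pale spare (221,186), the blue disc (311,240) and the brown disc (422,232). I choose (330,180), since it is on the deck. Next I'll check it in a crop and measure.

```bash
cat > h.py <<'E'
import numpy as np,cv2
from bench import *
def ray(d,uv,z):
    K,T=d['intrinsics'],d['extrinsics'];uv=np.atleast_2d(uv).astype(float)
    r=(T[:3,:3]@np.linalg.inv(K)@np.c_[uv,np.ones(len(uv))].T).T
    return T[:3,3]+r*((z-T[2,3])/r[:,2])[:,None]
def proj(d,P):
    T=np.linalg.inv(d['extrinsics']);p=(T[:3,:3]@np.atleast_2d(P).T).T+T[:3,3]
    q=(d['intrinsics']@p.T).T;return q[:,:2]/q[:,2:]
E
python3 - <<'E'
from h import *
d=snapshot('top');f=d['frame']
# stage mask from depth: height 25..40
K,T=d['intrinsics'],d['extrinsics'];D=d['depth']
v,u=np.mgrid[:400,:640];P=np.stack([(u-K[0,2])/K[0,0]*D,(v-K[1,2])/K[1,1]*D,D],-1)@T[:3,:3].T+T[:3,3]
m=((P[...,2]>22)&(D>0)).astype(np.uint8);m[:, :270]=0;m[:,430:]=0;m[:130]=0;m[225:]=0
c=max(cv2.findContours(m,0,2)[0],key=cv2.contourArea)
r=cv2.minAreaRect(c);b=cv2.boxPoints(r);W=ray(d,b,32)
print(b,W[:,:2],[np.linalg.norm(W[i]-W[i-1]) for i in range(4)],W.mean(0))
e=W-np.roll(W,1,0)
for x in e:print(np.degrees(np.arctan2(x[1],x[0])))
cv2.imwrite('pics/crop1.png',cv2.resize(f[130:220,280:420],None,fx=5.5,fy=5.5,interpolation=2))
E
```

```text
[[288.73602 200.69542]
 [292.87817 142.70558]
 [406.22845 150.80202]
 [402.0863  208.79185]] [[ 474.52116457   18.95178855]
 [ 604.07561129   10.21140246]
 [ 584.21651147 -241.60737859]
 [ 454.93057635 -227.81229559]] [np.float64(247.54051055559296), np.float64(129.84894691210968), np.float64(252.6006380364391), np.float64(130.01983438788713)] [ 529.43596592 -110.06412079   32.        ]
85.46081145116659
-3.8596090959043288
-94.50916525932597
173.90946353675764
```

View pics/crop1.png

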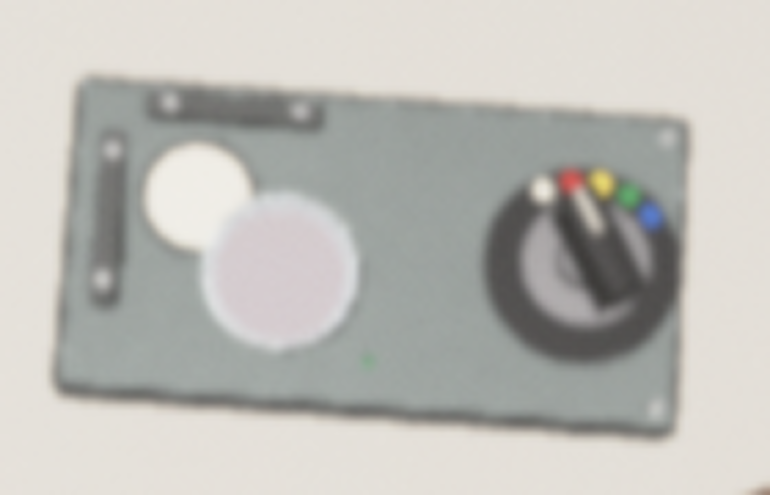

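The crop confirms the pink dish at crop (280,271), the window centre at (199,196), the dial centre at (582,264), the back stop along the top and the side stop on the left.

```bash
python3 - <<'E'
from h import *
d=snapshot('top');f=d['frame'];x0,y0=280,130
sub=f[130:220,280:420];g=cv2.resize(sub,None,fx=4,fy=4,interpolation=2)
hsv=cv2.cvtColor(g,cv2.COLOR_BGR2HSV)
def px(c):return (np.array(c)+.5)/4-.5+[x0,y0]
i=g.astype(int)
# dial : dark; rough region
m=((i.max(2)<110)).astype(np.uint8);m[:,:340]=0
m=cv2.morphologyEx(m,2,np.ones((5,5)))
cs=cv2.findContours(m,0,2)[0];c=max(cs,key=cv2.contourArea);
(cx,cy),r=cv2.minEnclosingCircle(cv2.convexHull(c));e=cv2.fitEllipse(cv2.convexHull(c));dial=px(e[0]);print('dial',px((cx,cy)),r/4,dial,e[1])
# pink: R>G
m=((i[...,2]-i[...,1]>3)&(i.max(2)>150)).astype(np.uint8);m[:,:130]=0;m[:,270:]=0;m[:120]=0
m=cv2.morphologyEx(m,2,np.ones((7,7)))
c=max(cv2.findContours(m,0,2)[0],key=cv2.contourArea);e2=cv2.fitEllipse(c);dish=px(e2[0]);print('dish',dish,e2[1])
D0=ray(d,dial,34)[0];P0=ray(d,dish,45)[0];N=ray(d,[316.1,165.5],32)[0]
print(D0,P0,N)
v=N-D0;yaw=np.degrees(np.arctan2(v[1],v[0]))-np.degrees(np.arctan2(155,17));print('yaw from nest',yaw,np.linalg.norm(v),155.9)
for y in(yaw,-4.54):
  a=np.radians(y);R=np.array([[np.cos(a),-np.sin(a)],[np.sin(a),np.cos(a)]])
  o=[D0[:2]-R@[0,-83],N[:2]-R@[17,72],[529.4,-110.06]]
  print(y,o,'dish rel',[R.T@(P0[:2]-q) for q in o])
E
```

```text
dial [385.43701935 177.77232361] 17.809185028076172 [385.25473022 178.49880219] (131.91635131835938, 142.85507202148438)
dish [329.12057495 212.37112427] (65.59486389160156, 166.89808654785156)
[ 521.75879156 -192.71657502   34.        ] [447.21578522 -68.40936225  45.        ] [552.18220609 -41.05657901  32.        ]
yaw from nest -5.084099902244375 154.69433907566494 155.9
-5.084099902244375 [array([ 529.11407585, -110.04312225]), array([ 528.86860168, -111.26680512]), [529.4, -110.06]] dish rel [array([-85.26557354,  34.212307  ]), array([-85.12950533,  35.45292892]), array([-85.55186845,  34.20378035])]
-4.54 [array([ 528.32866122, -109.97700279]), array([ 529.53638268, -111.48502981]), [529.4, -110.06]] dish rel [array([-84.14865835,  35.01672017]), array([-85.47195833,  36.42441822]), array([-85.22320526,  35.01465508])]
```

```bash
python3 - <<'E'
from h import *
d=snapshot('top')
P=ray(d,[330.5,179],46)[0][:2];o=np.array([529.,-110.5]);y=-4.8
a=np.radians(y);R=np.array([[np.cos(a),-np.sin(a)],[np.sin(a),np.cos(a)]])
rel=R.T@(P-o);print('dish',P,rel,'nest-dish',np.array([17,72])-rel)
pd=np.array([.707,.707])
pre=o+R@(rel-pd*50);fin=o+R@([17,72]-pd*22);kn=o+R@[0,-83]
print('pre',pre,'final',fin,'knob',kn)
s=sense();t=s['tool_pos'];yw=np.radians(s['tcp_rot'][2]);X=np.array([np.cos(yw),np.sin(yw)]);Y=np.array([np.sin(yw),-np.cos(yw)])
e=pre-t[:2];print('tool move',X@e,Y@e, 'shares',X@e/300,Y@e/300)
E
```

```text
dish [519.4360964  -72.11445066] [-12.74238163  37.45063899] nest-dish [29.74238163 34.54936101]
pre [ 481.25206206 -104.38246147] final [535.16420822 -54.37296223] knob [ 522.054739   -193.20890732]
tool move 395.4062055178898 -306.291672034528 shares 1.3180206850596328 -1.0209722401150934
```

apply_moves(series="0.088 -0.068 0 0 0;0.088 -0.068 0 0 0;0.088 -0.068 0 0 0;0.088 -0.068 0 0 0;0.088 -0.068 0 0 0", squeeze=40)

```text
time: 0.67
tool_pos: [325.9, -397.9, 231.1]
tcp_rot: [-180.0, -0.0, 24.3]
ft_force: [0.5, 0.1, 0.7]
finger_gap: 42.6
grip_force: 0.0
```

apply_moves(series="0.088 -0.068 0 0 0;0.088 -0.068 0 0 0;0.088 -0.068 0 0 0;0.088 -0.068 0 0 0;0.088 -0.068 0 0 0")

```text
time: 1.08
tool_pos: [404.2, -250.5, 231.4]
tcp_rot: [180.0, -0.0, 24.3]
ft_force: [0.7, -0.2, -0.8]
finger_gap: 42.6
grip_force: 0.0
```

apply_moves(series="0.088 -0.068 0 0 0;0.088 -0.068 0 0 0;0.088 -0.068 0 0 0;0.088 -0.068 0 0 0;0.088 -0.068 0 0 0")

```text
time: 1.5
tool_pos: [482.5, -103.0, 231.4]
tcp_rot: [180.0, -0.0, 24.3]
ft_force: [0.6, -0.5, 0.2]
finger_gap: 42.2
grip_force: 0.0
```

apply_moves(series="0 0 0.12 -0.046 0;0 0 0.12 -0.046 0;0 0 0.12 -0.046 0;0 0 0 0 0;0 0 0 0 0")

```text
time: 1.92
tool_pos: [480.1, -104.0, 121.7]
tcp_rot: [-179.7, 0.2, 40.0]
ft_force: [0.6, -0.7, 0.4]
finger_gap: 42.4
grip_force: 0.0
```

apply_moves(series="0 0 0.1 0 0;0 0 0.1 0 0;0 0 0.075 0 0;0 0 0 0 0")

```text
time: 2.25
tool_pos: [480.6, -104.5, 39.2]
tcp_rot: [-179.8, 0.1, 39.9]
ft_force: [-0.9, 0.1, -0.2]
finger_gap: 42.9
grip_force: 0.0
```

```bash
python3 - <<'E'
from h import *
s=sense();print(s['tool_pos'],s['ft_force'],s['tcp_rot'])
d=snapshot('top');a=d['frame'][120:220,270:430]
e=snapshot('scene');b=e['frame'][180:280,220:380]
cv2.imwrite('pics/c2.png',np.vstack([cv2.resize(x,(480,300),interpolation=2) for x in(a,b)]))
E
```

```text
[ 480.55020875 -104.47949595   39.16238903] [-0.8550844   0.11404426 -0.17997347] [-1.79821729e+02  1.10608786e-01  3.99469120e+01]
```

View pics/c2.png

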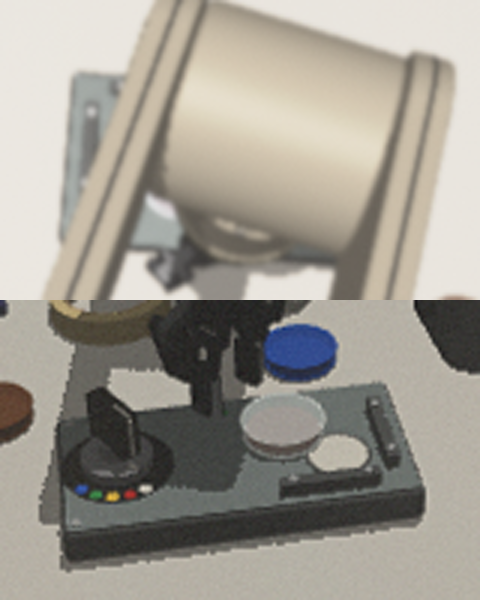

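The pink dish and the stops are clear in the scene view, and the fingers sit just beside the dish on the -x,-y side. I'll push diagonally until it is a few mm short.

apply_moves(series="0 0 0.014 0 0;0.03 0 0 0 0;0.017 -0.001 0 0 0;0.017 -0.001 0 0 0;0.017 -0.001 0 0 0")

```text
time: 2.77
tool_pos: [501.1, -88.0, 37.6]
tcp_rot: [179.9, -0.0, 40.2]
ft_force: [-0.2, -0.7, 0.8]
finger_gap: 42.8
grip_force: 0.6
```

apply_moves(series="0.017 -0.001 0 0 0;0.017 -0.001 0 0 0;0.017 -0.001 0 0 0;0.017 -0.001 0 0 0;0.017 -0.001 0 0 0")

```text
time: 3.18
tool_pos: [518.9, -70.3, 36.6]
tcp_rot: [-180.0, 0.0, 40.2]
ft_force: [-0.9, -1.0, 2.0]
finger_gap: 42.8
grip_force: 0.8
```

apply_moves(series="0.017 -0.001 0 0 0;0.01 -0.001 0 0 0;0 0 0 0 0")

```text
time: 3.43
tool_pos: [524.8, -64.5, 36.6]
tcp_rot: [-180.0, -0.0, 40.2]
ft_force: [-0.0, 0.6, -0.9]
finger_gap: 42.7
grip_force: 0.0
```

```bash
python3 - <<'E'
from h import *
s=sense();print(s['tool_pos'],s['ft_force'],s['tcp_rot'])
e=snapshot('scene');b=e['frame'][195:265,230:370]
cv2.imwrite('pics/c3.png',cv2.resize(b,None,fx=5.5,fy=5.5,interpolation=2))
E
```

```text
[524.76091015 -64.50444561  36.55097576] [-0.00636587  0.59292525 -0.91667832] [-1.79997471e+02 -1.68198125e-02  4.01782718e+01]
```

View pics/c3.png

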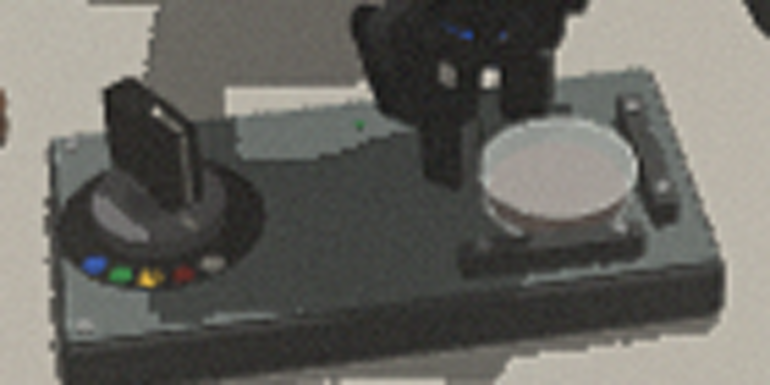

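The dish is a few mm short of both stops. The two fingers touch its -x and -y sides, so I can close each axis by feel.

apply_moves(series="0.0024 0.0024 0 0 0;0.0024 0.0024 0 0 0;0 0 0 0 0")

```text
time: 3.73
tool_pos: [526.3, -65.3, 36.5]
tcp_rot: [-180.0, 0.0, 40.1]
ft_force: [-1.2, -0.1, -0.3]
finger_gap: 42.9
grip_force: 0.1
```

apply_moves(series="0.0024 0.0024 0 0 0;0 0 0 0 0")

```text
time: 3.9
tool_pos: [527.4, -65.4, 36.6]
tcp_rot: [180.0, -0.0, 40.1]
ft_force: [-0.6, -1.2, 0.7]
finger_gap: 42.5
grip_force: 0.1
```

apply_moves(series="0.0024 -0.0024 0 0 0;0.0024 -0.0024 0 0 0;0 0 0 0 0")

```text
time: 4.15
tool_pos: [527.6, -63.1, 36.6]
tcp_rot: [180.0, -0.0, 40.2]
ft_force: [0.1, -0.2, -0.4]
finger_gap: 42.6
grip_force: 0.1
```

apply_moves(series="0.0024 -0.0024 0 0 0;0 0 0 0 0")

```text
time: 4.32
tool_pos: [527.7, -62.1, 36.6]
tcp_rot: [180.0, -0.0, 40.2]
ft_force: [-0.8, -0.3, 0.4]
finger_gap: 42.9
grip_force: 0.1
```

apply_moves(series="0.0024 0.0024 0 0 0;0 0 0 0 0")

```text
time: 4.48
tool_pos: [528.7, -62.3, 36.6]
tcp_rot: [-180.0, -0.0, 40.2]
ft_force: [0.0, 0.1, -0.3]
finger_gap: 42.3
grip_force: 0.1
```

apply_moves(series="0.0024 0.0024 0 0 0;0 0 0 0 0")

```text
time: 4.65
tool_pos: [529.2, -62.3, 36.4]
tcp_rot: [-179.9, 0.0, 40.2]
ft_force: [-2.1, 0.1, 1.5]
finger_gap: 42.3
grip_force: 1.3
```

apply_moves(series="0.0024 -0.0024 0 0 0;0 0 0 0 0")

```text
time: 4.82
tool_pos: [529.3, -61.5, 36.4]
tcp_rot: [-180.0, 0.1, 40.2]
ft_force: [-3.4, -1.5, 1.9]
finger_gap: 42.8
grip_force: 2.0
```

apply_moves(series="0.0024 -0.0024 0 0 0;0 0 0 0 0")

```text
time: 4.98
tool_pos: [529.3, -61.1, 36.4]
tcp_rot: [180.0, 0.1, 40.1]
ft_force: [-4.2, -4.9, 0.3]
finger_gap: 42.7
grip_force: 3.4
```

apply_moves(series="0.0024 0.0024 0 0 0;0 0 0 0 0;0.0024 -0.0024 0 0 0;0 0 0 0 0")

```text
time: 5.32
tool_pos: [529.7, -60.8, 36.2]
tcp_rot: [-180.0, 0.2, 40.1]
ft_force: [-7.5, -7.8, 2.5]
finger_gap: 42.7
grip_force: 6.3
```

```bash
python3 - <<'E'
from h import *
e=snapshot('scene');b=e['frame'][200:260,300:370]
cv2.imwrite('pics/c4.png',cv2.resize(b,None,fx=9,fy=9,interpolation=2))
E
```

```text
(no output)
```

View pics/c4.png

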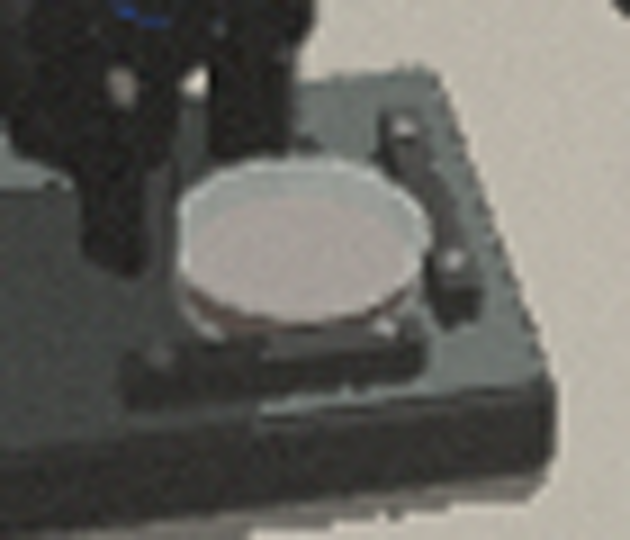

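Both axes resist separately, -7.5 and -7.8 N, and the picture shows the rim at both bars. Now I'll back off gently, lift, turn to the bar's angle and go over the knob.

apply_moves(series="-0.004 0 0 0 0;-0.004 0 0 0 0;-0.015 0 0 0 0;-0.04 0 0 0 0;0 0 -0.1 0 0")

```text
time: 5.78
tool_pos: [510.5, -71.4, 60.8]
tcp_rot: [-179.5, 0.4, 40.2]
ft_force: [-0.9, 0.9, -1.0]
finger_gap: 42.7
grip_force: 0.0
```

apply_moves(series="0 0 -0.12 0 -0.3;0 0 -0.12 0.044 -0.3;0 0 -0.05 0.044 -0.3;0 0 0 0.042 -0.3;0 0 0 0 -0.3")

```text
time: 6.2
tool_pos: [517.4, -72.3, 155.7]
tcp_rot: [179.9, -0.2, 25.0]
ft_force: [-0.6, -0.7, 0.3]
finger_gap: 55.7
grip_force: 0.0
```

apply_moves(series="-0.034 0.076 0 0 -0.3;-0.034 0.076 0 0 -0.3;-0.034 0.076 0 0 -0.3;-0.034 0.076 0 0 -0.3;-0.034 0.076 0 0 -0.3")

```text
time: 6.62
tool_pos: [517.9, -197.4, 152.3]
tcp_rot: [-179.9, 0.1, 25.5]
ft_force: [0.7, -0.2, 0.6]
finger_gap: 55.7
grip_force: 0.0
```

apply_moves(series="0 0 0 0 -0.3")

```text
time: 6.7
tool_pos: [517.8, -200.3, 152.5]
tcp_rot: [180.0, 0.1, 25.3]
ft_force: [-0.3, -0.4, 0.5]
finger_gap: 56.0
grip_force: 0.0
```

```bash
python3 - <<'E'
from h import *
d=snapshot('top');a=d['frame'][120:220,270:430]
e=snapshot('scene');b=e['frame'][180:280,220:380]
cv2.imwrite('pics/c5.png',np.vstack([cv2.resize(x,(480,300),interpolation=2) for x in(a,b)]))
s=sense();print(s['tool_pos'],s['tcp_rot'])
o=np.array([529.,-110.5]);y=-4.8
E
```

```text
[ 517.92240118 -197.08016     152.38582061] [-1.79901108e+02  5.78903956e-02  2.52710673e+01]
```

View pics/c5.png

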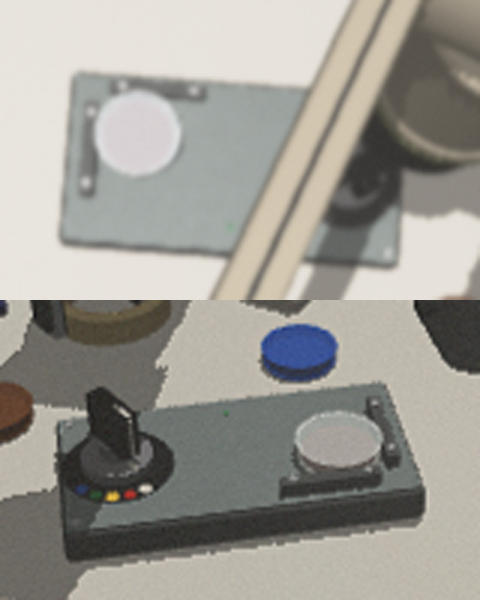

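```bash
python3 - <<'E'
from h import *
d=snapshot('top');e=snapshot('scene')
print('dish',ray(d,[315.8,164.2],46)[0],'bar top scene',ray(e,[257.5,214.0],88)[0])
a=np.radians(-4.8);R=np.array([[np.cos(a),-np.sin(a)],[np.sin(a),np.cos(a)]])
print('nest',np.array([529,-110.5])+R@[17,72])
b=e['frame'][195:250,230:290];cv2.imwrite('pics/c6.png',cv2.resize(b,None,fx=10,fy=10,interpolation=2))
E
```

```text
dish [552.25049055 -40.51699566  46.        ] bar top scene [ 523.80111944 -192.78341751   88.        ]
nest [551.96518333 -40.17503747]
```

View pics/c6.png

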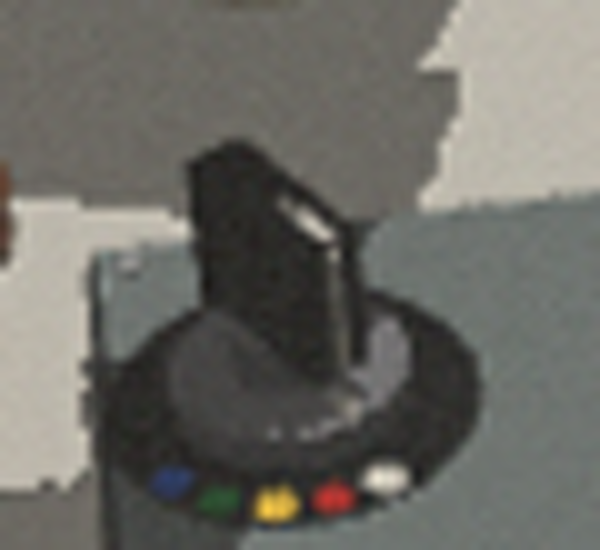

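The dish measures within 1 mm of the nest. The bar top is centred near crop (278,195), about (522.5,-193) mm, with its pointer at the white dot. I'll descend over it and grip.

apply_moves(series="0.02 -0.006 0 0 -0.3;0 0 0.1 0 -0.3;0 0 0.1 0 -0.3;0 0 0.1 0 -0.3;0 0 0.02 0 -0.3")

```text
time: 7.32
tool_pos: [520.4, -189.3, 52.0]
tcp_rot: [-179.6, 0.3, 25.4]
ft_force: [-0.4, 0.1, -0.6]
finger_gap: 55.4
grip_force: 0.0
```

apply_moves(series="0 0 0 0 -0.3;0 0 0 0 0.2;0 0 0 0 0.2;0 0 0 0 0.4", squeeze=30)

```text
time: 7.65
tool_pos: [525.4, -192.9, 60.2]
tcp_rot: [179.8, -0.1, 25.3]
ft_force: [0.1, -0.6, -0.1]
finger_gap: 25.8
grip_force: 0.0
```

apply_moves(series="0 0 0 0 1;0 0 0 0 1;0 0 0 0 1;0 0 0 0 1;0 0 0 0 1")

```text
time: 8.07
tool_pos: [525.5, -193.7, 60.0]
tcp_rot: [179.8, -0.2, 25.2]
ft_force: [2.7, -4.2, 6.6]
finger_gap: 15.4
grip_force: 34.5
```

apply_moves(series="0 0 0 0 0.4;0 0 0 0 0.4;-0.008 0.0 0.014 0 0.4;0 0 0 0 0.4")

```text
time: 8.4
tool_pos: [522.8, -193.3, 54.7]
tcp_rot: [179.9, -0.2, 25.3]
ft_force: [0.5, 3.2, 12.8]
finger_gap: 25.6
grip_force: 6.0
```

apply_moves(series="0 0 0 0 1;0 0 0 0 1;0 0 0 0 1;0 0 0 0 1;0 0 0 0 1", squeeze=90)

```text
time: 8.82
tool_pos: [523.7, -194.7, 56.1]
tcp_rot: [179.7, -0.2, 25.3]
ft_force: [0.9, -2.9, 15.3]
finger_gap: 14.8
grip_force: 100.1
```

apply_moves(series="0 0 0 0.044 1;0 0 0 0.044 1;0 0 0 0.044 1;0 0 0 0.043 1;0 0 0 0 1")

```text
time: 9.23
tool_pos: [523.8, -194.9, 56.1]
tcp_rot: [179.8, -0.3, 4.9]
ft_force: [1.6, -3.2, 14.5]
finger_gap: 14.6
grip_force: 99.9
```

apply_moves(series="0 0 0 0 1;0 0 0 0 1")

```text
time: 9.4
tool_pos: [523.8, -194.8, 56.1]
tcp_rot: [179.8, -0.3, 5.2]
ft_force: [0.5, -3.2, 13.9]
finger_gap: 14.9
grip_force: 99.9
```

```bash
python3 -c "
from bench import *
s=sense();print(s['tool_pos'],s['tcp_rot'],s['ft_force'],s['wrist_torque'])"
```

```text
[ 523.7632332  -194.8326254    56.07092457] [179.8127035   -0.27475154   5.19150485] [ 0.54419566 -3.17254261 13.94570666] [-0.30194285 -0.04079079 -0.05761039]
```

Click 1 (yaw 25.3→5.2, low torque). On to clicks 2 and 3.

apply_moves(series="0 0 0 0.044 1;0 0 0 0.044 1;0 0 0 0.044 1;0 0 0 0.043 1;0 0 0 0 1")

```text
time: 9.82
tool_pos: [523.8, -195.0, 56.1]
tcp_rot: [179.9, -0.3, -15.2]
ft_force: [1.2, -3.0, 13.8]
finger_gap: 14.7
grip_force: 99.9
```

apply_moves(series="0 0 0 0 1;0 0 0 0 1")

```text
time: 9.98
tool_pos: [523.8, -195.0, 56.1]
tcp_rot: [179.9, -0.3, -14.9]
ft_force: [0.5, -4.3, 14.4]
finger_gap: 14.5
grip_force: 99.9
```

apply_moves(series="0 0 0 0.044 1;0 0 0 0.044 1;0 0 0 0.044 1;0 0 0 0.042 1;0 0 0 0 1")

```text
time: 10.4
tool_pos: [523.8, -195.2, 56.1]
tcp_rot: [-180.0, -0.4, -35.1]
ft_force: [1.8, -4.1, 14.1]
finger_gap: 14.5
grip_force: 99.9
```

apply_moves(series="0 0 0 0 1;0 0 0 0 1;0 0 0 0 1")

```text
time: 10.65
tool_pos: [523.7, -195.2, 56.1]
tcp_rot: [-180.0, -0.3, -34.8]
ft_force: [0.4, -4.0, 13.7]
finger_gap: 14.9
grip_force: 99.9
```

```bash
python3 - <<'E'
from h import *
s=sense();print(s['tool_pos'],s['tcp_rot'],s['ft_force'],s['wrist_torque'])
d=snapshot('top');a=d['frame'][120:220,270:430]
e=snapshot('scene');b=e['frame'][180:280,220:380]
cv2.imwrite('pics/c7.png',np.vstack([cv2.resize(x,(480,300),interpolation=2) for x in(a,b)]))
E
```

```text
[ 523.72840394 -195.18081558   56.09582017] [-179.99428041   -0.34954026  -34.79827848] [ 0.39193608 -4.03854978 13.69705534] [-0.66156101 -0.07483711 -0.00977804]
```

View pics/c7.png

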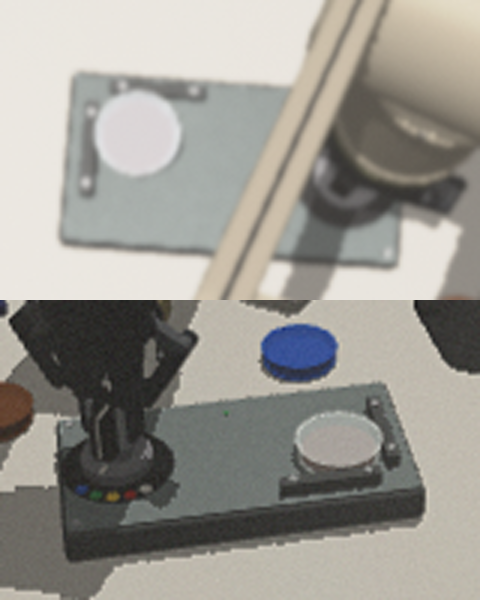

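The gripper holds the bar at -34.8°, which is the stage's -30° (third click), with almost no torque about the knob. The dish is unchanged at (138,133) in the top crop, against both bars.

```bash
python3 -c "
from bench import *
print(hand_in())"
```

```text
the job is handed in; nothing more can be done
None
```

I handed the job in at about 11 s: the dish rests against both stops, the gripper still holds the knob at the third (green) click, and the arm went nowhere near the spare dish; the hand-in gave no verdict.

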